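# Take the red stock bin over its rack lip and onto the counting scale

### The arm

A 7-joint arm with a two-finger parallel gripper is mounted at the origin on the work surface. World frame = base frame: x ahead of the robot, y to its left, z up, the work surface at z = 0. Lengths are in m, angles in rad, forces in N, time in s.
With the tool pointing down it reaches from about 0.4 to 0.925 m from the base axis. Payload 4.1 kg.
Tool frame: the origin (TCP) lies at the very end of the fingers, on their centre line; the grasp point (between the pads) lies robot.grip_depth behind it (robot.grip_depth is the distance from the TCP to the grasp point, in m); z points along the fingers, x is the direction in which the jaws open and shut, and the axes are right-handed (so a half turn about z gives the same grasp; the last joint's range is limited). The gripper opens to 85 mm and grips with 20 to 120 N. Pads are 22 mm wide; open, the fingers measure 114 mm over their backs; the gripper's body (76 mm by 85 mm) begins 54 mm behind the grasp point. The pads swing forward as they close: fully open they stand 13 mm farther back than shut.
Start: joints at [1.097, 0.398, 0.045, 1.537, -0.019, 1.207, -0.051], TCP at [0.238, -0.605, 0.231] pointing down, gripper open.
Joint ranges: [-2.82, 2.82], [-0.49, 2.23], [-1.37, 1.46], [0, 2.46], [-1.36, 4.5], [0.23, 2], [-2.94, 2.94]. Speed limits (rad/s): [2.57, 2.57, 3.14, 3.14, 3.14, 3.14, 3.14].

### API

Orientations are given as a rotation vector (axis times angle).
In Python, from station import robot gives the robot as it stands. The module is installed in compiled form; this text tells all that it offers.
- The arm moves only by the tool move_arm, never from a script. Its arguments are lists of equal length, an entry for each row: "gripper": the opening, from 0 (shut) to 1 (fully open); "dp": the shift along the tool's x, y, z in mm, a list of three; "yaw": the turn about the tool's z in rad. In form: {"gripper": [gripper, ...], "dp": [[dx, dy, dz], ...], "yaw": [yaw, ...]}. A call has exactly 5 rows; each row is the pose to reach, as a shift and turn from the pose commanded when the call began, along the tool's axes at that moment; what a row does not reach only later rows make up. A row lasts 1/8 s, in which the tool goes at most 62.5 mm and 10.7 degrees, less where a joint would pass 70% of its speed; a pose out of reach is approached as far as the arm can. A call with a gripper value outside its range is refused whole. The fingers move at their own pace and stop on an object; "squeeze" is the grip in N (left out, the last holds). Time passes only in rows, so rows that repeat a pose let the fingers close, or fill a call up. It gives the time, the measured TCP pose, the force and the opening at its end, in the units of the state.
- robot.get_obs(): the state, without advancing time (a new reading comes with each control period).
- robot.read_camera(name): name is "scene" or "top" or "wrist"; returns a dict with "image" (480x640x3 uint8, red, green, blue), "vfov" (degrees; the focal length in pixels is half the picture's height over the tangent of half this angle, whatever the lens; pixels are square), "cx", "cy" (the principal point, pixels), "T" (4x4, takes a point from camera to world coordinates). Camera axes: x right, y down, z forward; pixel columns grow to the right and rows downward; lengths in m; the calibration is good to about 2 mm. The wrist camera is an equidistant fisheye: a pixel r from the principal point sees the ray r / f radians off the axis. A picture is of the moment at which its call begins. There is no depth.
- robot.sign_off(): hands the job in, once; it reports no verdict.
Trained networks look in a picture, given as the dict that the camera call returned (one of the last four; its "shot" number tells which), for a name from the list of things; names that differ only in an ending like _2 or _b are one class to them, and where a whole thing is asked for, a point or a joint stands for the part that bears it (a point fixed in the world has none). Each returns a list of dicts, best first, with "confidence" (0 to 1); they miss things now and then, are a little off and sometimes report something else, mostly with a low value. They report only what shows in the picture. A call takes as long as a camera call. They do not tell look-alikes from the thing itself.
- robot.boxes_of(picture, label): "point" ([x, y, z] in m, in world coordinates, good to about 4 mm: the middle of the surface that is visible of it).
- robot.silhouettes(picture, label): "region" (480x640 bool, what is visible of it).
- robot.pinpoint(picture, label): "point" ([x, y, z] in m, in world coordinates, good to about 4 mm: a listed point, or the origin of a listed thing).
The state is a dict: "time": time; "qpos": joint angles; "qd": joint speeds; "effort": joint torques, N m; "tcp_pos": TCP position; "tcp_rot": TCP orientation; "force": force on the tool from outside, world axes, zero at the start; "wrist_torque": the same for the moment, N m; "gripper_width": finger opening in m.
Only numpy, scipy, OpenCV 4.12 (cv2) and the standard library are available. Lean on these libraries where they do the work, as an engineer would, in place of code of your own. Each camera call takes 0.05 s, during which the arm holds its last target. There are 200 camera calls.

### The job

Take the red bin out of the parts rack for a stock count: by its pull, lift its front over the rack's lip and draw it out until it stands flat on the bench, clear of the rack, and let go. Then take it by its body, not by the pull, and set it gently in the middle of the counting scale's pan, square to the scale and with its pull towards the keypad. Keep the bin upright, and leave the yellow bins, the carton and the oil filter as they are.

Things in the scene. Friction and masses are not known exactly. Their poses are not given: they have to be found in the camera images.
- rack: Fixed grey sheet-steel transit rack on the bench, 224 wide (y) x 166 mm deep, open to the robot. Origin: bench level, middle of the front face of its lip; x into the rack (away from the robot), y left along the lip, z up. Shelf floor 4 mm above the bench. Three bays, centres at y = -72, 0, +72 mm, each 68 mm wide, between 4 mm dividers 50 mm high that run from x = 10 mm back.
- lip (a point): Middle of the top of the rack's rounded steel lip, which runs the full width of its front, x 0 to 6 mm. Its top is 14 mm above the bench, 10 mm above the shelf floor: a bin will not slide out until its front is lifted more than 10 mm, and rides on the lip as it is drawn out.
- cover_edge (a point): Middle of the front lower edge of the steel cover over the rear of the bays (rack x from 55 mm back): underside 72, top 75 mm above the bench (front edge folded up to 84). A bin's rear can rise at most 18 mm under it, so bins come out only forwards.
- red_bin: Red plastic bin, packed with steel bushings that do not move; 0.4 to 0.85 kg, balanced about its middle. 140 long (x) x 62 wide (y) x 50 mm high, front wall 36 high. Origin: centre of its underside; its -x end is its front with the pull; z up. Loose. Starts in one of the bays, axes as the rack's within 0.02 rad, its front wall 8 to 14 mm behind the front face of the lip.
- red_pull: Moulded pull, rigid with the red bin: a ribbed red block standing 42 mm out (x) from the front wall, 16 wide (y, the width to grip) x 22 mm high. Origin: middle of its gripping part, x -96, y 0, z +29 mm in the bin's frame (33 mm above the bench in the rack); axes as the bin's. For sliding the bin, not for carrying it.
- yellow_bin_a: Yellow bin, same shape and size as the red one, with brass fittings; loose, in another bay. Stays where it is. Origin: centre of its underside.
- yellow_bin_b: Yellow bin, same shape and size, with black rubber parts; loose, in the remaining bay. Stays where it is. Origin: centre of its underside.
- scale: Fixed white bench counting scale. Origin: bench level below the middle of the pan; its -x side, towards the robot, carries the sloping keypad and display; y to the left, z up. White housing from x = -193 to +123 mm, 250 mm wide; the keypad panel rises to about 63 mm, all below the pan's top.
- pan (a point): Middle of the top of the scale's flat steel pan, 220 (x) x 230 (y) mm, 70 mm above the bench; axes as the scale. It does not move.
- carton: Small cardboard bearing carton, 66 x 66 x 30 mm, loose on the bench. Stays where it is. Origin: centre of its underside.
- filter: Blue spin-on oil filter standing on the bench, 68 mm diameter (rim 71), 80 mm high, loose. Stays where it is. Origin: centre of its underside.
There are look-alikes about, which are no part of the job. Of the things shaped like the red_bin, the red one is meant.

How it is judged:
On the way, in this order (a step that is already met when the one before it is completed fails the run):
1. the red bin's front has been lifted over the lip and the bin drawn at least 50 mm out (x of red_bin in the frame of rack below 0.028 m and contact force between the fingers and red_bin above 0.3 N), for 0.1 s.
2. the red bin stands flat on the bench in front of the rack, clear of it and let go (x of red_bin in the frame of rack below -0.069 m and height (world z) of red_bin below 0.004 m and angle between red_bin's own z axis and vertical below 0.04 rad and linear speed of red_bin below 0.02 m/s and contact force between the fingers and red_bin below 0.1 N), for 0.2 s.
At the end, for the whole second after the job is handed in: The red bin stands flat, still and released on the pan, its middle within 25 mm of the pan's, square to the scale within 0.2 rad, its pull on the keypad side; yellow bins within 15 mm, carton and oil filter within 20 mm of where they started (horizontal distance between red_bin and pan below 0.025 m and z of red_bin in the frame of pan between -0.004 and 0.004 m and angle between red_bin's own z axis and vertical below 0.05 rad and angle between the x axis of red_bin and the x axis of scale, either way round below 0.2 rad and x of red_pull in the frame of scale below -0.05 m and linear speed of red_bin below 0.02 m/s and contact force between the fingers and red_bin below 0.1 N and distance of each of yellow_bin_a, yellow_bin_b from where it was at the start of the episode below 0.015 m and distance of each of carton, filter from where it was at the start of the episode below 0.02 m); the robot touches nothing.
It fails at once if the red bin is carried by its pull (more than 50 mm above the bench with the fingers on the pull) (contact force between the fingers and red_pull above 0.5 N and height (world z) of red_bin above 0.05 m).
It fails at once if the red bin is tipped by more than 0.45 rad (26 degrees) (angle between red_bin's own z axis and vertical above 0.45 rad).
It fails at once if the red bin is let go or dropped with its underside more than 15 mm above the pan's level (height (world z) of red_bin above 0.085 m and contact force between the fingers and red_bin below 0.05 N).
It fails at once if the red bin comes down on the scale faster than 0.6 m/s (horizontal distance between red_bin and pan below 0.15 m and height (world z) of red_bin between 0.06 and 0.085 m and linear speed of red_bin above 0.6 m/s).
It fails at once if a yellow bin is moved by more than 15 mm, or the carton or the oil filter by more than 20 mm (distance of any of yellow_bin_a, yellow_bin_b from where it was at the start of the episode above 0.015 m or distance of any of carton, filter from where it was at the start of the episode above 0.02 m).
It also fails if it takes over 54 s, if anything falls off the work surface, if the arm or the gripper's body presses on something with over 40 N, if the wrist force passes 120 N, or if a joint passes its speed limit or range.

## Working session

There is one attempt and no reset: what is moved stays moved. The work goes in short steps, Python scripts to look and compute and a tool call to move; the robot and the scene stay as the last step left them, time stands still between calls to the robot, and variables do not carry over. Pictures are saved under pics/ and viewed, about 8 in all and at most 12, crops included, and the job is handed in when it is done.

Besides the shell and the picture viewer there is one more tool, called after "Call:" as name(argument=value, ...), one argument or row to a line, values as JSON. move_arm: Moves the arm, as the interface text tells. Its arguments: {"type":"object","properties":{"gripper":{"type":"array"},"dp":{"type":"array"},"yaw":{"type":"array"},"squeeze":{"type":"number"}},"required":["gripper","dp","yaw"]}

```bash
mkdir -p pics; cat > h.py <<'E'
import numpy as np,cv2
from station import robot
from scipy.spatial.transform import Rotation as R
def save(c,n): cv2.imwrite('pics/'+n,cv2.cvtColor(c['image'],cv2.COLOR_RGB2BGR))
def proj(c,p):
    T=np.linalg.inv(c['T']);q=T[:3,:3]@np.array(p)+T[:3,3];f=240/np.tan(np.radians(c['vfov'])/2)
    return (c['cx']+f*q[0]/q[2],c['cy']+f*q[1]/q[2])
def pix2plane(c,u,v,z):
    f=240/np.tan(np.radians(c['vfov'])/2);d=c['T'][:3,:3]@np.array([(u-c['cx'])/f,(v-c['cy'])/f,1]);o=c['T'][:3,3]
    return o+d*(z-o[2])/d[2]
E
python3 - <<'E'
from h import *
o=robot.get_obs();print(o['time'],o['tcp_pos'],R.from_rotvec(o['tcp_rot']).as_matrix().round(3),robot.grip_depth)
for n in ['scene','top']:
    c=robot.read_camera(n);save(c,n+'0.png');print(n,c['T'][:3,3])
    for l in ['red_bin','red_pull','rack','lip','cover_edge','scale','pan','carton','filter','yellow_bin_a']:
        print(l,[(np.round(d['point'],3).tolist(),round(d['confidence'],2),np.round(proj(c,d['point'])).tolist()) for d in robot.pinpoint(c,l)[:4]])
E
```

```text
0.0 [ 0.23773603 -0.60427474  0.2302666 ] [[ 0.366 -0.931 -0.001]
 [-0.931 -0.366  0.002]
 [-0.002  0.    -1.   ]] 0.0187
scene [1.43448654 0.55764586 0.85946777]
red_bin [([0.378, -0.288, -0.004], 0.57, [280.0, 195.0])]
red_pull [([0.595, -0.137, 0.037], 0.66, [277.0, 232.0]), ([0.427, -0.211, 0.029], 0.49, [290.0, 200.0])]
rack [([0.601, -0.209, 0.001], 0.82, [257.0, 235.0])]
lip [([0.607, -0.207, 0.015], 0.56, [256.0, 232.0])]
cover_edge [([0.66, -0.212, 0.07], 0.97, [242.0, 226.0])]
scale [([0.618, 0.206, 0.001], 0.7, [379.0, 289.0])]
pan [([0.619, 0.209, 0.07], 0.74, [382.0, 270.0])]
carton [([0.409, 0.475, -0.004], 0.75, [506.0, 280.0])]
filter [([0.447, -0.479, 0.004], 0.61, [224.0, 187.0])]
yellow_bin_a []
top [ 0.40984884 -0.02602607  1.25869004]
red_bin [([0.69, -0.141, 0.007], 0.67, [355.0, 187.0]), ([0.374, -0.294, 0.002], 0.57, [411.0, 305.0])]
red_pull [([0.597, -0.134, 0.035], 0.62, [353.0, 219.0]), ([0.427, -0.215, 0.034], 0.56, [383.0, 284.0])]
rack [([0.603, -0.209, 0.004], 0.9, [380.0, 219.0])]
lip [([0.606, -0.208, 0.011], 0.78, [380.0, 217.0])]
cover_edge [([0.658, -0.21, 0.072], 0.64, [384.0, 194.0])]
scale [([0.621, 0.211, 0.002], 0.57, [224.0, 210.0])]
pan [([0.622, 0.206, 0.07], 0.98, [221.0, 205.0])]
carton [([0.41, 0.476, -0.002], 0.71, [122.0, 286.0])]
filter [([0.453, -0.47, -0.003], 0.85, [476.0, 277.0]), ([0.604, -0.211, 0.004], 0.41, [380.0, 219.0])]
yellow_bin_a [([0.678, -0.283, 0.006], 0.87, [407.0, 192.0]), ([0.603, -0.21, 0.005], 0.71, [380.0, 219.0])]
```

View pics/scene0.png

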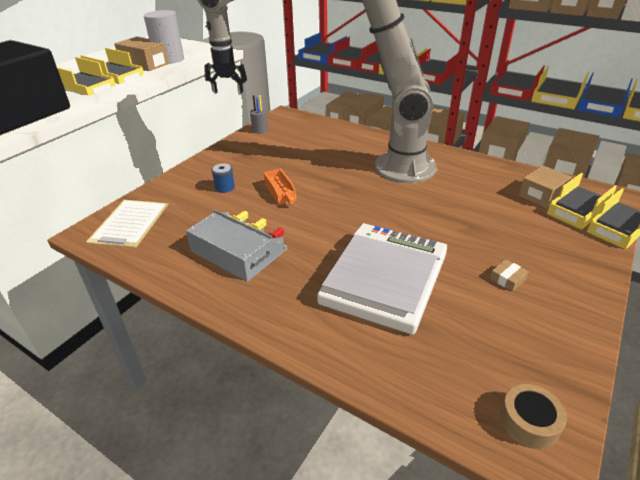

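View pics/top0.png

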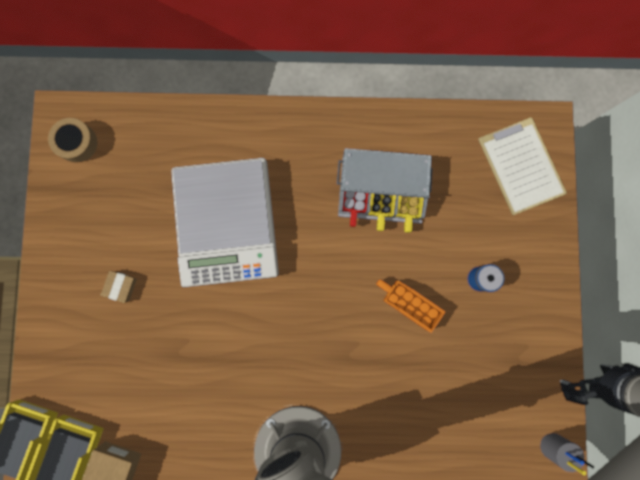

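Seen: in the top view the red bin's pull is at (353,219), in the rack's left bay. The yellow pulls are at (381,222) and (408,224), and the loose orange look-alike bin is at (413,303), with its pull at (385,287). The scale is at (224,205), the filter at (486,277) and the carton at (117,286). The background shelves also hold red, yellow and blue bins.

The thing I want is the red bin in the left bay, not the orange one. I'll go above it and check close up.

Call:
move_arm(
  gripper=[0.5, 0.5, 0.5, 0.5, 0.5],
  dp=[
    [-31, -51, 0],
    [-62, -102, 0],
    [-93, -153, 0],
    [-124, -204, 0],
    [-155, -255, 0],
  ],
  yaw=[0.1, 0.2, 0.3, 0.41, 0.41],
)

```text
time: 1.72
tcp_pos: [0.4196, -0.3657, 0.2316]
tcp_rot: [2.181, -2.261, 0.001]
force: [0.9, -0.1, 0.6]
gripper_width: 0.0427
```

Call:
move_arm(
  gripper=[0.5, 0.5, 0.5, 0.5, 0.5],
  dp=[
    [-45, -35, 0],
    [-90, -71, 0],
    [-135, -107, 0],
    [-180, -143, 0],
    [-215, -180, 0],
  ],
  yaw=[0, 0, 0, 0, 0],
)

```text
time: 2.35
tcp_pos: [0.6072, -0.1564, 0.2316]
tcp_rot: [-2.183, 2.258, -0.0]
force: [-0.0, -0.7, -0.1]
gripper_width: 0.0428
```

```bash
python3 - <<'E'
from h import *
o=robot.get_obs();M=R.from_rotvec(o['tcp_rot']).as_matrix();print(o['time'],o['tcp_pos'],M.round(3).tolist(),o['gripper_width'])
c=robot.read_camera('wrist');save(c,'w1.png')
for l in ['red_bin','red_pull','lip','cover_edge','yellow_bin_a']:
    print(l,[(np.round(d['point'],3).tolist(),round(d['confidence'],2)) for d in robot.pinpoint(c,l)[:4]])
t=robot.read_camera('top')
for l in ['red_pull','lip','rack','scale','pan','yellow_bin_a']:
    print(l,[(np.round(d['point'],3).tolist(),round(d['confidence'],2)) for d in robot.pinpoint(t,l)[:3]])
def yaw(pic,l,z):
    for d in robot.silhouettes(pic,l)[:2]:
        m=d['region'].astype(np.uint8);cn=max(cv2.findContours(m,0,2)[0],key=cv2.contourArea)
        b=cv2.boxPoints(cv2.minAreaRect(cn));P=np.array([pix2plane(pic,*p,z)[:2] for p in b]);
        e=np.roll(P,-1,0)-P;print('yaw',l,d['confidence'],P.round(3).tolist(),np.degrees(np.arctan2(e[:,1],e[:,0])).round(1))
yaw(t,'scale',.06);yaw(t,'pan',.07);yaw(t,'rack',.07)
E
```

```text
2.35 [ 0.60722227 -0.1564215   0.23162878] [[-0.034, -0.999, 0.001], [-0.999, 0.034, 0.0], [-0.0, -0.001, -1.0]] 0.04277559718686602
red_bin []
red_pull [([0.597, -0.138, 0.034], 0.82), ([0.431, -0.214, 0.03], 0.79)]
lip []
cover_edge [([0.663, -0.206, 0.069], 0.65)]
yellow_bin_a []
red_pull [([0.595, -0.136, 0.035], 0.65)]
lip [([0.605, -0.21, 0.013], 0.77)]
rack [([0.603, -0.21, 0.005], 0.76)]
scale [([0.62, 0.211, -0.001], 0.97)]
pan [([0.622, 0.211, 0.069], 0.74)]
yellow_bin_a []
yaw scale 0.83 [[0.721, 0.348], [0.753, 0.096], [0.442, 0.055], [0.412, 0.302]] [ -82.8 -172.7   96.9    8.5]
yaw pan 0.69 [[0.719, 0.344], [0.75, 0.094], [0.442, 0.055], [0.413, 0.299]] [ -82.9 -172.7   96.8    8.5]
yaw rack 0.75 [[0.601, -0.077], [0.782, -0.098], [0.773, -0.178], [0.592, -0.155]] [ -6.7 -96.6 172.9  83.4]
```

View pics/w1.png

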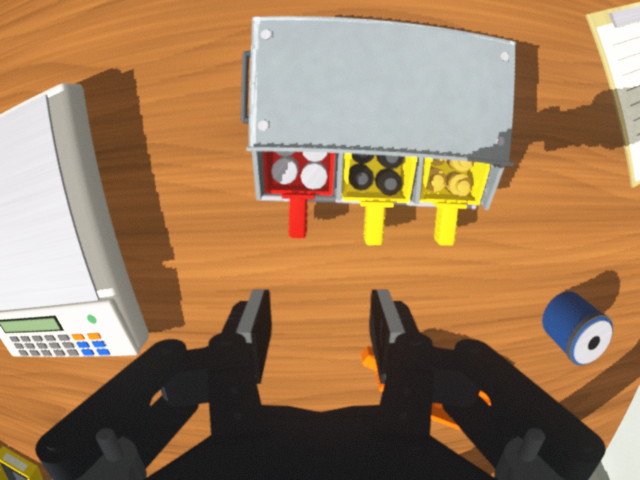

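The close view shows the red bin with steel bushings in the rack's left bay, its pull at (297,217). The black-filled and brass-filled yellow bins sit beside it, with pulls at (374,224) and (446,225). So the choice is confirmed. Next I work out the rack's yaw from lip and pull pixels.

```bash
cat >> h.py <<'E'
def fish(c,u,v,z):
    f=240/np.tan(np.radians(c['vfov'])/2);a=np.array([u-c['cx'],v-c['cy']]);r=np.hypot(*a);t=r/f
    d=c['T'][:3,:3]@np.array([*(a/r*np.sin(t)),np.cos(t)]);o=c['T'][:3,3];return o+d*(z-o[2])/d[2]
def redmask(c):
    h=cv2.cvtColor(c['image'],cv2.COLOR_RGB2HSV);return (((h[...,0]<4)|(h[...,0]>174))&(h[...,1]>170)&(h[...,2]>70)).astype(np.uint8)
E
python3 - <<'E'
from h import *
c=robot.read_camera('wrist')
for n,u,v,z in [('lipL',258,200,.014),('lipR',491,208,.014),('coverL',249,148,.084),('coverR',510,164,.084),('rearL',253,18,.075),('rearR',515,42,.075)]:
    print(n,fish(c,u,v,z).round(4))
m=redmask(c);m[:193]=0;m[240:]=0
n,l,s,ce=cv2.connectedComponentsWithStats(m);i=1+s[1:,4].argmax();print(s[i],ce[i])
ys,xs=np.where(l==i);P=np.array([fish(c,x,y,.044)[:2] for x,y in zip(xs,ys)])
r=cv2.minAreaRect(P.astype(np.float32)*1000);print(r)
E
```

```text
lipL [ 0.6094 -0.0972  0.014 ]
lipR [ 0.5943 -0.3416  0.014 ]
coverL [ 0.6656 -0.1053  0.084 ]
coverR [ 0.6497 -0.3229  0.084 ]
rearL [ 0.7731 -0.1113  0.075 ]
rearR [ 0.7586 -0.3338  0.075 ]
[279 193  33  43 759] [294.90777339 212.0342556 ]
((600.5076293945312, -135.97317504882812), (29.035629272460938, 39.768123626708984), 87.60338592529297)
```

Call:
move_arm(
  gripper=[0.5, 0.5, 0.5, 0.5, 0.5],
  dp=[
    [-20, 16, 40],
    [-20, 16, 85],
    [-20, 16, 130],
    [-20, 16, 140],
    [-20, 16, 140],
  ],
  yaw=[0.034, 0.034, 0.034, 0.034, 0.034],
)

```text
time: 3.82
tcp_pos: [0.5911, -0.1383, 0.0917]
tcp_rot: [-2.143, 2.297, -0.0]
force: [0.4, -0.6, 0.5]
gripper_width: 0.0426
```

```bash
python3 - <<'E'
from h import *
o=robot.get_obs();M=R.from_rotvec(o['tcp_rot']).as_matrix();print(o['time'],o['tcp_pos'],M.round(3).tolist(),o['gripper_width'])
c=robot.read_camera('wrist');save(c,'w2.png')
for l in ['red_bin','red_pull']:
    print(l,[(np.round(d['point'],3).tolist(),round(d['confidence'],2)) for d in robot.pinpoint(c,l)[:4]])
E
```

```text
3.825 [ 0.59107692 -0.13825165  0.09166017] [[-0.069, -0.998, 0.0], [-0.998, 0.069, -0.0], [0.0, -0.0, -1.0]] 0.042638848111926836
red_bin []
red_pull [([0.597, -0.137, 0.031], 0.82), ([0.429, -0.217, 0.032], 0.61)]
```

View pics/w2.png

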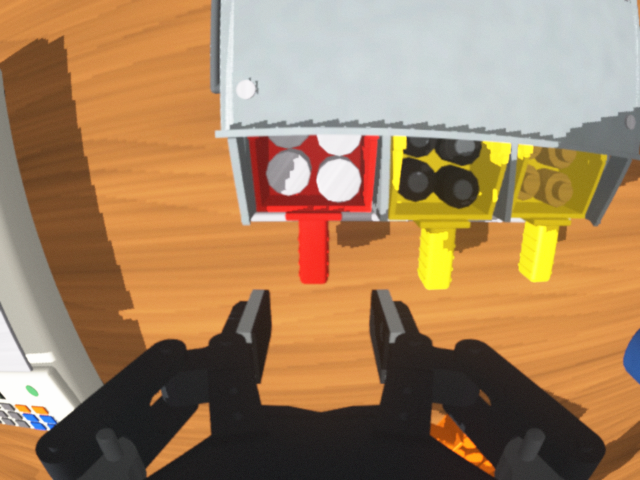

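The pull at (314,250) lies between the fingers and parallel to them. Descend and grip.

Call:
move_arm(
  gripper=[0.5, 0.5, 0.5, 0.5, 0.5],
  dp=[
    [-1, -4, 25],
    [-1, -4, 50],
    [-1, -4, 70],
    [-1, -4, 75],
    [-1, -4, 75],
  ],
  yaw=[0, 0, 0, 0, 0],
)

```text
time: 4.6
tcp_pos: [0.5952, -0.1376, 0.0167]
tcp_rot: [-2.143, 2.297, -0.001]
force: [0.1, 0.7, 0.2]
gripper_width: 0.0424
```

Call:
move_arm(
  gripper=[0.1, 0, 0, 0, 0],
  dp=[
    [0, 0, 0],
    [0, 0, 0],
    [0, 0, 0],
    [0, 0, 0],
    [0, 0, 0],
  ],
  yaw=[0, 0, 0, 0, 0],
  squeeze=50,
)

```text
time: 5.22
tcp_pos: [0.5957, -0.137, 0.0175]
tcp_rot: [-2.143, 2.295, -0.002]
force: [-1.2, 2.5, 6.1]
gripper_width: 0.0149
```

Call:
move_arm(
  gripper=[0, 0, 0, 0, 0],
  dp=[
    [0, 0, -6],
    [0, 0, -12],
    [0, 0, -18],
    [0, 0, -20],
    [0, 0, -20],
  ],
  yaw=[0, 0, 0, 0, 0],
)

```text
time: 5.85
tcp_pos: [0.5945, -0.1376, 0.0362]
tcp_rot: [2.143, -2.297, -0.0]
force: [-0.2, 0.2, -6.4]
gripper_width: 0.0154
```

```bash
python3 - <<'E'
from h import *
c=robot.read_camera('scene')
cv2.imwrite('pics/s2.png',cv2.resize(cv2.cvtColor(c['image'],cv2.COLOR_RGB2BGR)[180:300,170:330],None,fx=4,fy=4))
print(robot.get_obs()['gripper_width'],[(np.round(d['point'],3),d['confidence']) for d in robot.pinpoint(c,'red_pull')])
E
```

```text
0.01523280707745199 [(array([ 0.426, -0.214,  0.03 ]), 0.64), (array([ 0.59 , -0.137,  0.055]), 0.39), (array([ 0.657, -0.208,  0.068]), 0.33)]
```

View pics/s2.png

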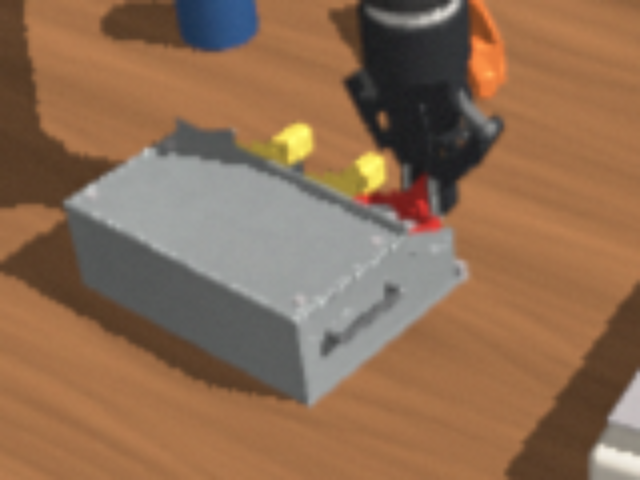

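The pull came up (z about 0.055) with about 6 N of load, so the front is over the lip. Draw out.

Call:
move_arm(
  gripper=[0, 0, 0, 0, 0],
  dp=[
    [0, 12, 0],
    [0, 26, 0],
    [0, 40, 0],
    [0, 54, 0],
    [0, 65, 0],
  ],
  yaw=[0, 0, 0, 0, 0],
)

```text
time: 6.58
tcp_pos: [0.5294, -0.1331, 0.0366]
tcp_rot: [-2.143, 2.297, -0.002]
force: [0.5, 0.0, -5.1]
gripper_width: 0.0152
```

Call:
move_arm(
  gripper=[0, 0, 0, 0, 0],
  dp=[
    [0, 14, 0],
    [0, 28, 3],
    [0, 42, 9],
    [0, 56, 15],
    [0, 68, 20],
  ],
  yaw=[0, 0, 0, 0, 0],
)

```text
time: 7.2
tcp_pos: [0.467, -0.1289, 0.0185]
tcp_rot: [-2.138, 2.291, -0.015]
force: [4.1, 0.3, 0.8]
gripper_width: 0.0154
```

Call:
move_arm(
  gripper=[0, 0, 0, 0, 0],
  dp=[
    [0, 9, 1],
    [0, 18, 2],
    [0, 27, 2],
    [0, 36, 2],
    [0, 42, 3],
  ],
  yaw=[0, 0, 0, 0, 0],
)

```text
time: 7.82
tcp_pos: [0.4204, -0.1254, 0.0135]
tcp_rot: [-2.143, 2.296, -0.002]
force: [3.9, -1.4, 1.8]
gripper_width: 0.0149
```

```bash
python3 - <<'E'
from h import *
c=robot.read_camera('top')
for l in ['red_bin','red_pull','yellow_bin_a','lip']: print(l,[(np.round(d['point'],3),round(d['confidence'],2)) for d in robot.pinpoint(c,l)])
c=robot.read_camera('scene')
cv2.imwrite('pics/s3.png',cv2.resize(cv2.cvtColor(c['image'],cv2.COLOR_RGB2BGR)[160:300,170:350],None,fx=4,fy=4))
E
```

```text
red_bin [(array([ 0.516, -0.132,  0.006]), 0.84), (array([ 0.373, -0.294,  0.003]), 0.57)]
red_pull [(array([ 0.428, -0.218,  0.031]), 0.45)]
yellow_bin_a [(array([ 0.677, -0.283,  0.005]), 0.88), (array([ 0.679, -0.216,  0.003]), 0.65)]
lip [(array([ 0.604, -0.211,  0.012]), 0.98)]
```

View pics/s3.png

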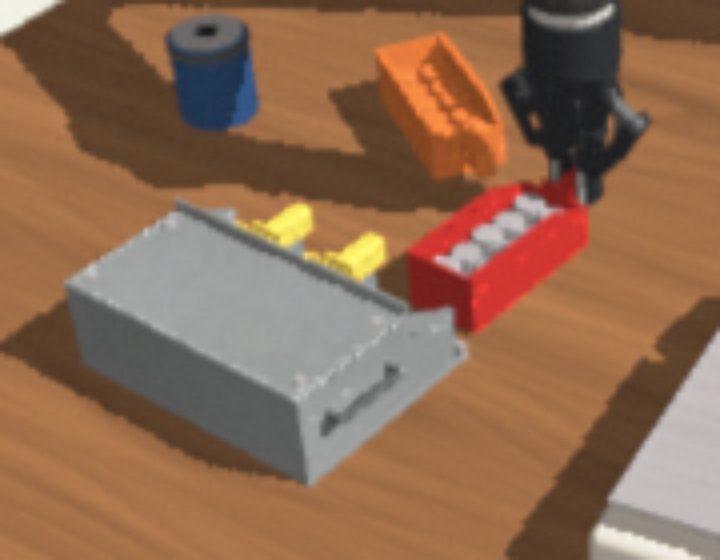

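The red bin is out on the bench and clear of the rack, centre about (0.516,-0.132). Release the pull and go up.

Call:
move_arm(
  gripper=[0.5, 0.5, 0.5, 0.5, 0.5],
  dp=[
    [0, 0, 0],
    [0, 0, 0],
    [0, 0, 0],
    [0, 0, 0],
    [0, 0, 0],
  ],
  yaw=[0, 0, 0, 0, 0],
)

```text
time: 8.75
tcp_pos: [0.4201, -0.1254, 0.0132]
tcp_rot: [2.143, -2.297, -0.0]
force: [-0.8, 0.5, 0.5]
gripper_width: 0.0425
```

Call:
move_arm(
  gripper=[0.5, 0.5, 1, 1, 1],
  dp=[
    [0, 0, -30],
    [0, 0, -80],
    [0, -30, -120],
    [0, -65, -125],
    [0, -95, -125],
  ],
  yaw=[0, 0, 0, 0, 0],
)

```text
time: 9.38
tcp_pos: [0.5168, -0.1322, 0.1396]
tcp_rot: [-2.142, 2.296, -0.004]
force: [0.1, 0.6, 0.4]
gripper_width: 0.0854
```

```bash
cat > look.py <<'E'
from h import *
import sys
o=robot.get_obs();M=R.from_rotvec(o['tcp_rot']).as_matrix();print(o['time'],o['tcp_pos'],M.round(3).tolist(),o['gripper_width'])
c=robot.read_camera('wrist');save(c,sys.argv[1])
for l in ['red_bin','red_pull']: print('w',l,[(np.round(d['point'],3),round(d['confidence'],2)) for d in robot.pinpoint(c,l)])
t=robot.read_camera('top')
for l in ['red_bin','red_pull','pan','scale']: print('t',l,[(np.round(d['point'],3),round(d['confidence'],2)) for d in robot.pinpoint(t,l)])
E
python3 look.py w3.png
```

```text
9.375 [ 0.51676509 -0.13222764  0.13959091] [[-0.069, -0.998, 0.003], [-0.998, 0.069, -0.001], [0.001, -0.003, -1.0]] 0.0853758864479308
w red_bin [(array([ 0.517, -0.129, -0.001]), 0.57)]
w red_pull [(array([ 0.432, -0.219,  0.026]), 0.74), (array([ 0.421, -0.128,  0.033]), 0.71)]
t red_bin [(array([ 0.376, -0.293,  0.001]), 0.66), (array([ 0.518, -0.13 ,  0.003]), 0.52)]
t red_pull [(array([ 0.42 , -0.126,  0.029]), 0.51)]
t pan [(array([0.621, 0.205, 0.067]), 0.63)]
t scale [(array([0.621, 0.21 , 0.004]), 0.57)]
```

View pics/w3.png

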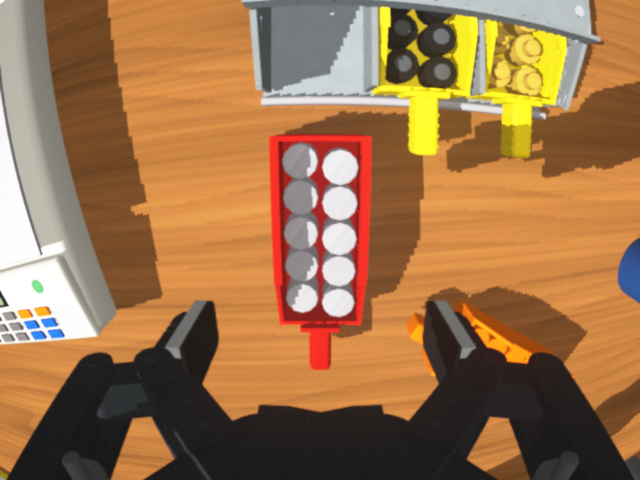

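The bin at (320,230) stands square to the gripper and centred, pull towards the robot. Descend over its body and grip.

Call:
move_arm(
  gripper=[1, 1, 1, 1, 1],
  dp=[
    [-1, 0, 35],
    [-1, 0, 75],
    [-1, 0, 105],
    [-1, 0, 120],
    [-1, 0, 127],
  ],
  yaw=[0, 0, 0, 0, 0],
)

```text
time: 10.4
tcp_pos: [0.5148, -0.131, 0.011]
tcp_rot: [2.143, -2.297, -0.0]
force: [1.1, -0.5, -0.1]
gripper_width: 0.0854
```

Call:
move_arm(
  gripper=[0.6, 0.5, 0.5, 0.5, 0.5],
  dp=[
    [0, 0, 0],
    [0, 0, 0],
    [0, 0, 0],
    [0, 0, 0],
    [0, 0, 0],
  ],
  yaw=[0, 0, 0, 0, 0],
  squeeze=80,
)

```text
time: 11.02
tcp_pos: [0.5162, -0.1315, 0.0126]
tcp_rot: [-2.142, 2.296, -0.004]
force: [-1.5, -1.1, 6.4]
gripper_width: 0.0611
```

Call:
move_arm(
  gripper=[0.3, 0.3, 0.3, 0.3, 0.3],
  dp=[
    [0, 0, 0],
    [0, 0, -5],
    [0, 0, -15],
    [0, 0, -25],
    [0, 0, -30],
  ],
  yaw=[0, 0, 0, 0, 0],
)

```text
time: 11.65
tcp_pos: [0.5154, -0.131, 0.0421]
tcp_rot: [-2.143, 2.296, -0.001]
force: [-0.2, 0.1, -6.3]
gripper_width: 0.0611
```

Call:
move_arm(
  gripper=[0.3, 0.3, 0.3, 0.3, 0.3],
  dp=[
    [0, 0, -35],
    [-20, -5, -75],
    [-60, -14, -105],
    [-100, -24, -110],
    [-140, -33, -110],
  ],
  yaw=[-0.05, -0.1, -0.15, -0.2, -0.2],
)

```text
time: 12.28
tcp_pos: [0.5581, 0.0075, 0.1524]
tcp_rot: [-2.361, 2.071, -0.002]
force: [-1.0, -0.2, -7.3]
gripper_width: 0.061
```

Call:
move_arm(
  gripper=[0.3, 0.3, 0.3, 0.3, 0.3],
  dp=[
    [-45, -21, 0],
    [-90, -42, 0],
    [-135, -63, 0],
    [-175, -81, 0],
    [-191, -88, 0],
  ],
  yaw=[0, 0, 0, 0, 0],
)

```text
time: 12.9
tcp_pos: [0.6192, 0.2117, 0.151]
tcp_rot: [-2.366, 2.065, 0.004]
force: [-0.1, 0.3, -5.8]
gripper_width: 0.0606
```

```bash
python3 look.py w4.png; python3 - <<'E'
from h import *
t=robot.read_camera('top')
cv2.imwrite('pics/t2.png',cv2.resize(cv2.cvtColor(t['image'],cv2.COLOR_RGB2BGR)[130:310,150:330],None,fx=3.3,fy=3.3))
E
```

```text
12.9 [0.61917608 0.21174315 0.15096084] [[0.135, -0.991, -0.001], [-0.991, -0.135, 0.002], [-0.003, 0.001, -1.0]] 0.0606038996670266
w red_bin [(array([0.619, 0.214, 0.139]), 0.76), (array([ 0.375, -0.292,  0.004]), 0.59)]
w red_pull [(array([ 0.43 , -0.215,  0.027]), 0.94)]
t red_bin [(array([ 0.377, -0.293,  0.001]), 0.89), (array([0.622, 0.206, 0.145]), 0.72), (array([ 0.411,  0.478, -0.003]), 0.24)]
t red_pull [(array([ 0.605, -0.209,  0.009]), 0.65), (array([ 0.427, -0.216,  0.03 ]), 0.56)]
t pan []
t scale [(array([0.619, 0.211, 0.002]), 0.89)]
```

View pics/w4.png

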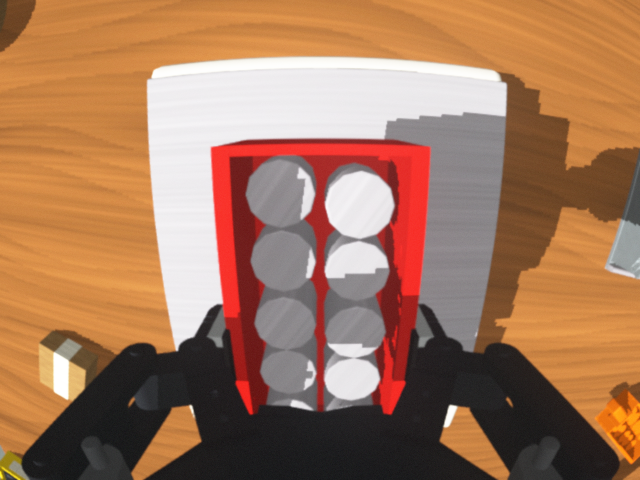

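The bin hangs square over the pan: its edges at columns 212–430 against pan edges at 148–506, far pan edge at row 80. Lower it slowly.

Call:
move_arm(
  gripper=[0.3, 0.3, 0.3, 0.3, 0.3],
  dp=[
    [2, 0, 20],
    [2, 0, 38],
    [2, 0, 52],
    [2, 0, 60],
    [2, 0, 64],
  ],
  yaw=[0, 0, 0, 0, 0],
)

```text
time: 13.98
tcp_pos: [0.62, 0.2054, 0.0865]
tcp_rot: [2.362, -2.071, -0.001]
force: [0.2, -0.4, -6.8]
gripper_width: 0.0612
```

Call:
move_arm(
  gripper=[0.3, 0.3, 0.3, 0.3, 0.3],
  dp=[
    [0, 0, 1],
    [0, 0, 2],
    [0, 0, 3],
    [0, 0, 4],
    [0, 0, 4],
  ],
  yaw=[0, 0, 0, 0, 0],
)

```text
time: 14.6
tcp_pos: [0.6201, 0.2053, 0.0833]
tcp_rot: [2.362, -2.071, 0.0]
force: [0.8, 0.1, -7.3]
gripper_width: 0.0614
```

Call:
move_arm(
  gripper=[0.3, 0.3, 0.3, 0.3, 0.3],
  dp=[
    [0, 0, 0.5],
    [0, 0, 1],
    [0, 0, 1.5],
    [0, 0, 2],
    [0, 0, 2],
  ],
  yaw=[0, 0, 0, 0, 0],
)

```text
time: 15.22
tcp_pos: [0.6202, 0.2054, 0.0827]
tcp_rot: [-2.362, 2.071, -0.001]
force: [-5.2, -2.0, 5.6]
gripper_width: 0.0609
```

Pan contact: the load changed from -7 N to +6 N. Release and rise.

Call:
move_arm(
  gripper=[0.8, 1, 1, 1, 1],
  dp=[
    [0, 0, 0],
    [0, 0, 0],
    [0, 0, 0],
    [0, 0, 0],
    [0, 0, 0],
  ],
  yaw=[0, 0, 0, 0, 0],
)

```text
time: 15.85
tcp_pos: [0.6202, 0.2053, 0.0812]
tcp_rot: [-2.362, 2.071, -0.0]
force: [0.0, 0.6, 0.5]
gripper_width: 0.0855
```

Call:
move_arm(
  gripper=[1, 1, 1, 1, 1],
  dp=[
    [0, 0, -20],
    [0, 0, -50],
    [0, 0, -90],
    [0, 0, -130],
    [0, 0, -150],
  ],
  yaw=[0, 0, 0, 0, 0],
)

```text
time: 16.48
tcp_pos: [0.6215, 0.206, 0.236]
tcp_rot: [-2.358, 2.068, -0.005]
force: [-0.2, -0.0, -0.1]
gripper_width: 0.0854
```

Call:
move_arm(
  gripper=[1, 1, 1, 1, 1],
  dp=[
    [0, 40, 0],
    [0, 80, 0],
    [0, 110, 0],
    [0, 130, 0],
    [0, 130, 0],
  ],
  yaw=[0, 0, 0, 0, 0],
)

```text
time: 17.1
tcp_pos: [0.4907, 0.1886, 0.2329]
tcp_rot: [-2.362, 2.069, -0.003]
force: [-0.5, 0.9, -0.6]
gripper_width: 0.0857
```

```bash
python3 look.py w5.png; python3 - <<'E'
from h import *
t=robot.read_camera('top')
for l in ['carton','filter','yellow_bin_a']: print(l,[(np.round(d['point'],3),round(d['confidence'],2)) for d in robot.pinpoint(t,l)])
E
```

```text
17.1 [0.49071752 0.18863309 0.23294333] [[0.131, -0.991, 0.002], [-0.991, -0.131, 0.0], [0.0, -0.002, -1.0]] 0.08566372153370776
w red_bin [(array([ 0.374, -0.294,  0.002]), 0.8), (array([0.625, 0.208, 0.07 ]), 0.69)]
w red_pull [(array([ 0.428, -0.216,  0.027]), 0.78), (array([0.526, 0.19 , 0.101]), 0.72)]
t red_bin [(array([ 0.375, -0.296,  0.   ]), 0.77), (array([0.619, 0.211, 0.073]), 0.68)]
t red_pull [(array([ 0.427, -0.217,  0.029]), 0.71), (array([0.523, 0.192, 0.103]), 0.47)]
t pan [(array([0.623, 0.206, 0.068]), 0.7)]
t scale [(array([ 0.618,  0.209, -0.001]), 0.58)]
carton [(array([ 0.412,  0.476, -0.002]), 0.59)]
filter [(array([ 0.451, -0.476, -0.002]), 0.68)]
yellow_bin_a [(array([ 0.678, -0.287,  0.006]), 0.9), (array([ 0.677, -0.212,  0.003]), 0.63)]
```

View pics/w5.png

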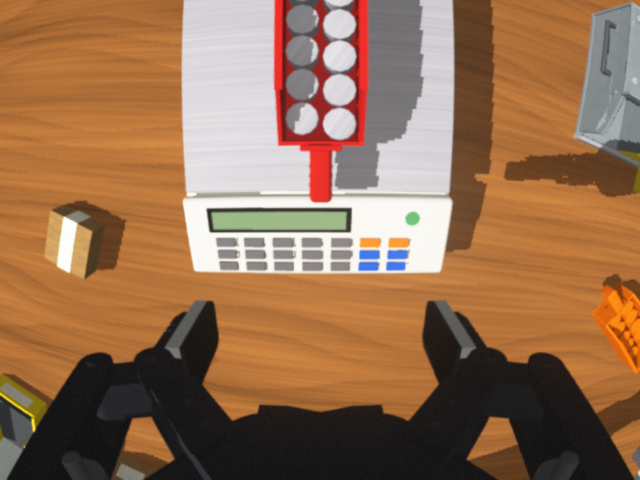

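The bin stands square in the middle of the pan (320,75), its pull at (320,175) towards the keypad, and the gripper is clear. Hand in.

```bash
python3 -c "
from station import robot
robot.sign_off()"
```

```text
the job is handed in; nothing more can be done
```

The red bin is on the counting scale and the job was handed in after about 17 s of robot time. I lifted its front over the lip by the pull, drew it out flat onto the bench and let go. I then gripped it by its body, set it on the pan and released it.

**Last checks before hand-in:**
- **Bin position:** the networks put it at about (0.62, 0.21) at pan height, within about 5 mm of the pan's middle. In the picture it is square to the scale with its pull towards the keypad.
- **Gripper:** it is empty and well clear above, and the force reading was near zero.
- **Other objects:** the yellow bin nearest the filter, the carton and the oil filter all read within about 6 mm of where they started, which is about the networks' accuracy. The middle yellow bin had no starting reading, but it read the same after the pull-out and at the end.

**Misreadings:** the networks repeatedly reported the orange look-alike as the red bin, and sometimes put a low-confidence `red_pull` or `filter` on the rack. I ruled these out from the pictures. No check failed.

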